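# Fetch the glue bottle from the revolving carousel

### The arm

A 6-joint arm with a two-finger parallel gripper is mounted at the origin on a cart in front of the work surface, level with it; the furniture and walls round the work are solid. World frame = base frame: x ahead of the robot, y to its left, z up, the work surface at z = 0. Lengths are in m, angles in rad, forces in N, time in s.
With the tool pointing down it reaches from about 0.35 to 0.975 m from the base axis. Payload 4.9 kg.
Tool frame: the origin (TCP) lies between the finger pads; the fingertips stand 14 mm ahead of it and the grasp point (between the pads) lies 5 mm behind it (manip.tcp_to_tips is the distance from the TCP to the fingertips, in m); z points along the fingers, y is the line along which they close (so a half turn about z gives the same grasp; the last joint's range is limited). The gripper opens to 85 mm and grips with 20 to 120 N. Pads are 22 mm wide; open, the fingers measure 114 mm over their backs; the gripper's body (76 mm by 85 mm) begins 54 mm behind the grasp point. The pads swing forward as they close: fully open they stand 13 mm farther back than shut.
Start: joints at [1.077, 0.053, 1.613, -0, 1.476, -0.119], TCP at [0.229, 0.582, 0.245] pointing down, gripper open.
Joint ranges: [-3.01, 3.01], [-1.01, 2.22], [0.06, 2.58], [-1.02, 4.17], [0.09, 2.62], [-3.14, 3.14]. Speed limits (rad/s): [2.57, 2.57, 3.14, 3.14, 3.14, 3.14].

### API

Orientations are given as a unit quaternion [w, x, y, z].
In Python, from plant import manip gives the robot as it stands.
- The arm moves only by the tool servo_tool, never from a script. Its argument "moves" is a list that holds one entry, the list of rows, each a list of 7 numbers: the shift along the tool's x, y, z in mm, then the turn, a rotation vector about the tool's x, y, z in degrees, then the finger opening in mm, from 0 to 85.4. In form: [[[x, y, z, ax, ay, az, fingers], ...]]. A call has 1 to 12 rows; each row shifts and turns the commanded pose from where the row before left it, along the tool's axes as they then stand; what a row does not reach is not made up. A row lasts 1/8 s, in which the tool goes at most 62.5 mm and 10.7 degrees, less where a joint would pass 70% of its speed; a pose out of reach is approached as far as the arm can. A call with a gripper value outside its range is refused whole. The fingers move at their own pace and stop on an object; the grip force is fixed at half the most. Time passes only in rows, so rows that do not move let the fingers close. It gives the time, the measured TCP pose, the force, the opening and the grip force at its end, in the units of the state.
- manip.state(): the state, without advancing time (a new reading comes with each control period).
- manip.grab_frame(name): name is "side" or "top" or "wrist"; returns a dict with "image" (384x512x3 uint8, blue, green, red), "mtx" (3x3 intrinsics, pixels), "eye" and "rotation" of the camera in the world. Camera axes: x right, y down, z forward; pixel columns grow to the right and rows downward; lengths in m; the calibration is good to about 2 mm. The wrist camera is an equidistant fisheye: a pixel r from the principal point sees the ray r / f radians off the axis. A picture is of the moment at which its call begins. There is no depth.
- manip.job_done(): hands the job in; it is judged then, once.
The state is a dict: "time": time; "joint_pos": joint angles; "joint_vel": joint speeds; "joint_efforts": joint torques, N m; "tool_pos": TCP position; "tool_rot": TCP orientation; "contact_force": force on the tool from outside, world axes, zero at the start; "ft_torque": the same for the moment, N m; "gripper_width": opening from 0.0 (shut) to 1.0 (fully open); "grasp_force": force on a finger pad.
Only numpy, scipy, OpenCV 4.12 (cv2) and the standard library are available. Lean on these libraries where they do the work, as an engineer would, in place of code of your own. Each camera call takes 0.05 s, during which the arm holds its last target. There are 200 camera calls.

### The job

Turn the carousel under the drying rack until the glue bottle's bay is at the middle of the open front, let it come to rest there, and only then lift the bottle out from under the rack and gently stand it upright on the cork coaster in the basket. Keep the bottle upright throughout, do not hit the rack or its stand, and leave everything else upright where it stands: the other carousel things in their bays, the small cup in the basket, the things on the table.

Things in the scene. Friction and masses are not known exactly. Their poses are not given: they have to be found in the camera images.
- stand: Fixed wooden stand of the carousel. Origin on the table at the carousel's axis; -x points to its open front, z up. Round foot and pedestal under the disc; two rear legs, 28 mm square, at (140, +-225) mm carry the rack. The foot and disc end 186 mm from the axis; front and sides below the rack are open.
- rack_front (a point): Middle of the lower front edge of the drying rack, a fixed flat grille of dowels that roofs the carousel, so that nothing can come in from above there. The point is 340 mm above the table, 140 mm in front of the axis; the rack reaches from here 335 mm to the back (+x of the stand) and 234 mm to either side (y), and is 22 mm thick.
- carousel: Revolving wooden disc, 372 mm across, top face 100 mm above the table (22 mm above its origin, which lies on the axis, z up). Turns either way about z without end stops and stays where left (friction 0.15 N m, damping 0.25 N m s/rad). Five bays 72 degrees apart, centres 120 mm from the axis, the glue bottle's on its -x axis; outer sides open, hub 56 mm across, 75 mm high.
- mouth (a point): The point on the disc surface, 120 mm in front of the axis, at the middle of the stand's open front, where a bay is served. Fixed to the stand.
- glue_bay (a point): Centre of the glue bottle's bay on the disc; turns with it. Five round wooden handle posts, 18 mm across, 80 mm high above the disc, stand 170 mm from the axis between the bays, 36, 108, 180, 252 and 324 degrees round from this bay. On the same lines low radial dividers, 32 mm high, 8 mm thick, run from the hub to 148 mm from the axis.
- glue_bottle: White glue bottle with a grey pointed nozzle, standing upright in its bay; round body 53 mm across, straight up to about 90 mm, shoulder up to 108 mm, 146 mm high with the nozzle. About 0.13 kg. Origin at the centre of its underside, z along its axis.
- basket: Fixed dark lattice basket, 285 x 224 x 74 mm; origin under its centre. Floor 4 mm above the table, 216 x 146 mm, walls sloping outwards. Its long side runs along its own x axis turned by -0.146 rad about z. One end holds the coaster, the other the small cup, each 58 mm from the centre along the long side.
- coaster: Round cork coaster, 68 mm across, 4 mm thick, fixed to the floor of the basket in one of its ends. Origin at the centre of its underside; its top is 8 mm above the table.
- cup_small: Loose brown bamboo cup with a white tape band, 73 mm across, 118 mm high, standing in the other end of the basket. Origin at the centre of its underside.
- mug_4: Low wide orange-brown bamboo mug blank, 95 mm across, 90 mm high, in another bay of the carousel. Origin at the centre of its underside.
- tape_clear: Roll of wide pale tape lying flat, 97 mm across, 48 mm high, in another bay. Origin at the centre of its underside.
- tin: Plain closed metal tin, 84 mm across, 75 mm high, in another bay. Origin at the centre of its underside.
- jar: Plain closed amber glass jar with a white screw cap, 72 mm across, 100 mm high, in another bay. Origin at the centre of its underside.
- cup_taped: Loose tall bamboo cup with a tape band and sticks in it, 88 mm across, 195 mm high, standing on the table in front of the carousel. Origin at the centre of its underside.
- shell_piece: Loose half-round bamboo shell standing on end, 56 x 70 x 85 mm, in front of the carousel. Origin at the centre of its underside.
Things that resemble listed ones, but are neither listed nor needed, are in the scene too. There is more than one size of the tin; the one meant has the size given above.

How it is judged:
On the way:
1. the glue bottle, upright in its own bay, has been brought to the middle of the open front and the carousel has come to rest (horizontal distance between glue_bottle and mouth below 0.04 m and distance between glue_bay and mouth below 0.035 m and distance between glue_bottle and glue_bay below 0.035 m and angle between glue_bottle's own z axis and vertical below 0.15 rad and angular speed of carousel below 0.1 rad/s), for 0.2 s.
At the end, for the whole second after the job is handed in: Bottle upright (6 degrees), still, within 22 mm of the coaster's centre; small cup and the two table bystanders upright, within 30 mm of their starts; the other four carousel things upright, within 160 mm of the axis; carousel at rest (horizontal distance between glue_bottle and coaster below 0.022 m and z of glue_bottle in the frame of coaster between 0 and 0.009 m and angle between glue_bottle's own z axis and vertical below 0.1 rad and linear speed of glue_bottle below 0.02 m/s and distance of each of cup_small, cup_taped, shell_piece from where it was at the start of the episode below 0.03 m and angle between each of cup_small, mug_4, tape_clear, tin, jar, cup_taped, shell_piece's own z axis and vertical below 0.15 rad and angular speed of carousel below 0.1 rad/s and horizontal distance between each of mug_4, tape_clear, tin, jar and carousel below 0.16 m); the robot touches nothing.
It fails at once if the rack or its stand is hit (over 20 N) (contact force between any of the arm, the fingers and stand above 20 N).
It fails at once if the glue bottle tips over 30 degrees (angle between glue_bottle's own z axis and vertical above 0.52 rad).
It fails at once if the glue bottle is banged down (over 40 N against the coaster or basket) (contact force between glue_bottle and coaster above 40 N or contact force between glue_bottle and basket above 40 N).
It fails at once if another thing is knocked over or taken out of its place (angle between any of mug_4, tape_clear, tin, jar, cup_taped, shell_piece, cup_small's own z axis and vertical above 0.4 rad or horizontal distance between any of mug_4, tape_clear, tin, jar and carousel above 0.17 m or distance of any of cup_taped, shell_piece, cup_small from where it was at the start of the episode above 0.05 m).
It also fails if it takes over 72 s, if anything falls off the work surface, if the arm or the gripper's body presses on something with over 40 N, if the wrist force passes 120 N, or if a joint passes its speed limit or range.

## Working session

There is one attempt and no reset: what is moved stays moved. The work goes in short steps, Python scripts to look and compute and a tool call to move; the robot and the scene stay as the last step left them, time stands still between calls to the robot, and variables do not carry over. Pictures are saved under pics/ and viewed, at most 10 in all, crops included, and the job is handed in when it is done.

Besides the shell and the picture viewer there is one more tool, called after "Request:" as a command line: name --argument value ..., lists and objects as JSON in quotes. servo_tool: Moves the arm, as the interface text tells. Its arguments: {"type":"object","properties":{"moves":{"type":"array"}},"required":["moves"]}

```bash
ls; mkdir -p pics; python3 - <<'E'
from plant import manip
import cv2,numpy as np
s=manip.state();print(s)
for n in("side","top","wrist"):
    f=manip.grab_frame(n);cv2.imwrite(f"pics/{n}0.png",f["image"])
    np.savez(f"pics/{n}0.npz",**f)
    print(n,f["mtx"].tolist(),f["eye"],np.round(f["rotation"],3).tolist())
a=cv2.imread("pics/side0.png");b=cv2.imread("pics/top0.png")
E
```

```text
pics
{'time': 0.0, 'joint_pos': array([ 1.07699904e+00,  5.33776484e-02,  1.61432721e+00, -1.48513258e-05,
        1.47597586e+00, -1.19006238e-01]), 'joint_vel': array([ 0.00069856,  0.00081332, -0.0016781 , -0.00027942, -0.00044585,
        0.00179288]), 'joint_efforts': array([-9.59396784e-04, -3.93675506e+01, -3.70180464e+01, -2.05807919e-04,
        7.04025166e-03,  2.32496791e-05]), 'tool_pos': array([0.22851824, 0.58107827, 0.24403025]), 'tool_rot': array([-3.07863907e-04,  1.86299851e-01,  9.82492379e-01, -9.97635485e-04]), 'contact_force': array([-0.67864344, -0.16367703, -0.49005814]), 'ft_torque': array([ 0.01857659,  0.02587738, -0.03288341]), 'grasp_force': 0.0, 'gripper_width': 0.9989152790206991}
side [[367.85553825875206, 0.0, 250.12796124927905], [0.0, 367.85553825875206, 188.79764367781468], [0.0, 0.0, 1.0]] [ 0.04271269 -0.86823474  0.61315255] [-0.52, 0.803, -0.237, 0.166]
top [[432.6251497020368, 0.0, 255.22528436540904], [0.0, 432.6251497020368, 191.77032108853018], [0.0, 0.0, 1.0]] [ 0.30152788 -0.08380564  1.68455246] [-0.069, 0.705, -0.703, 0.062]
wrist [[297.3186396354542, 0.0, 254.34232037724365], [0.0, 297.3186396354542, 194.7366402325754], [0.0, 0.0, 1.0]] [0.16304669 0.60734893 0.37267749] [0.117, 0.818, 0.558, 0.078]
```

View pics/side0.png

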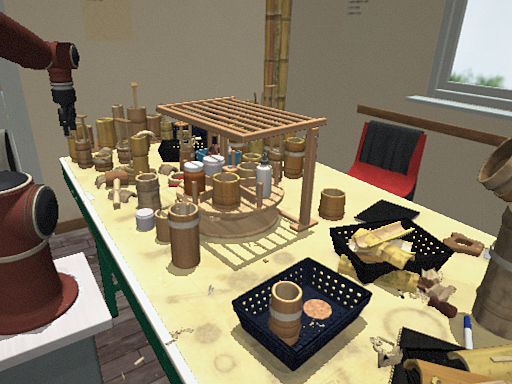

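View pics/top0.png

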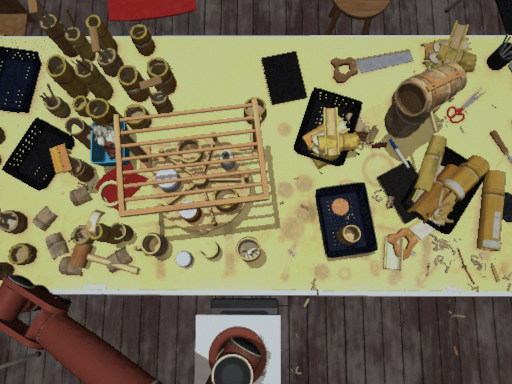

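The side view shows the basket at (302,308) with the coaster at (317,309) and small cup at (286,308), cup_taped at (184,235), the rack over the carousel, and a white bottle with a grey nozzle at (264,170). The top view shows the rack from (115,103) to (268,212), the coaster at (340,206) and the small cup at (349,235).

```bash
cat > h.py <<'E'
import numpy as np,cv2
from scipy.spatial.transform import Rotation as R
def load(p): return dict(np.load(p))
def rot(f):
    q=np.asarray(f["rotation"])
    return q if q.shape==(3,3) else R.from_quat(np.r_[q[1:],q[0]]).as_matrix()
def proj(f,P):
    c=(np.atleast_2d(P)-f["eye"])@rot(f); k=f["mtx"]
    return c[:,:2]/c[:,2:]*[k[0,0],k[1,1]]+k[:2,2]
def ray(f,uv):
    k=f["mtx"]; d=np.append((np.asarray(uv,float)-k[:2,2])/k[0,0],1); return rot(f)@d
def onz(f,uv,z):
    d=ray(f,uv); return f["eye"]+d*(z-f["eye"][2])/d[2]
def snap(n,name):
    from plant import manip
    f=manip.grab_frame(n); np.savez(f"pics/{name}.npz",**f); cv2.imwrite(f"pics/{name}.png",f["image"]); return f
def crop(img,x,y,w,h,s,out=None):
    c=cv2.resize(img[y:y+h,x:x+w],None,fx=s,fy=s,interpolation=cv2.INTER_CUBIC)
    if out: cv2.imwrite(out,c)
    return c
E
python3 - <<'E'
from h import *
s=load("pics/side0.npz");t=load("pics/top0.npz")
a=crop(s["image"],125,90,210,150,3.8);b=crop(t["image"],100,90,185,180,3)
c=cv2.resize(a,(400,286));
cv2.imwrite("pics/c1.png",a)
cv2.imwrite("pics/c2.png",crop(t["image"],100,90,190,142,4.2))
E
```

```text
(no output)
```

View pics/c1.png

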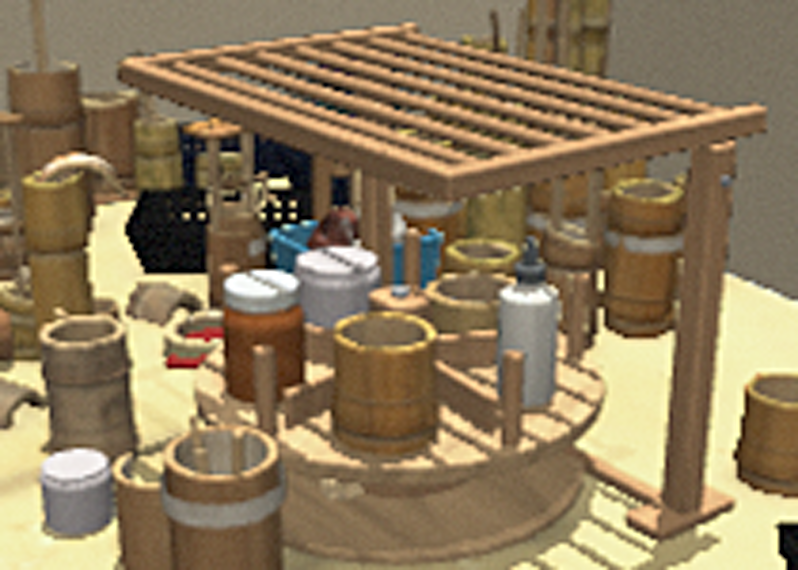

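View pics/c2.png

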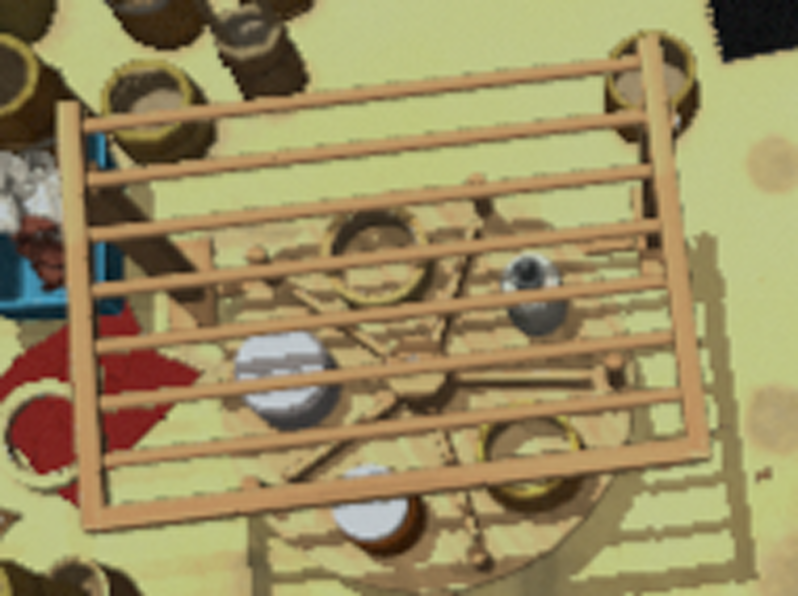

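The bottle candidates are the white bottle with the grey nozzle, side (264,170) / top (226,154), and some white-capped things. Those are the jar at top (188,211), the tin at top (167,180) and a small tin on the table at side (145,219). Only the first has a nozzle and a straight white body standing in a bay, and the crop confirms it. I will now work out the poses.

```bash
cat >> h.py <<'E'
T=lambda x,y:(100+x/4.2,90+y/4.2)
S=lambda x,y:(125+x/3.8,90+y/3.8)
def tri(f,u,g,v):
    d1,d2=ray(f,u),ray(g,v); A=np.c_[d1,-d2]; k=np.linalg.lstsq(A,g["eye"]-f["eye"],rcond=None)[0]
    p,q=f["eye"]+k[0]*d1,g["eye"]+k[1]*d2; return (p+q)/2,np.linalg.norm(p-q)
E
python3 - <<'E'
from h import *
from scipy.optimize import least_squares
np.set_printoptions(precision=4,suppress=True)
s=load("pics/side0.npz");t=load("pics/top0.npz")
L=np.array([[-.14,.234,.362],[-.14,-.234,.362],[.195,-.234,.362],[.195,.234,.362]])
ut=np.array([T(85,530),T(708,455),T(658,35),T(65,103)])
us=np.array([S(120,65),S(448,178),S(765,113)])
def W(p,L):
    c,q=np.cos(p[2]),np.sin(p[2]);return L@np.array([[c,-q,0],[q,c,0],[0,0,1]]).T+[p[0],p[1],0]
def res(p): return np.r_[(proj(t,W(p,L))-ut).ravel(),(proj(s,W(p,L[:3]))-us).ravel()]
r=least_squares(res,[.5,.1,0.1]);print("stand",r.x,res(r.x).round(1))
c=r.x
print("mouth",W(c,np.array([[-.12,0,.1]])))
for q in[(257,255),(478,185),(612,372),(480,560),(250,485)]:
    P=onz(t,T(*q),.18)-[c[0],c[1],0];print("post",P+[c[0],c[1],0],np.hypot(*P[:2]),np.degrees(np.arctan2(P[1],P[0])))
for n,q in dict(jar=(372,497,.2),tin=(288,370,.175),mug=(530,452,.19),tape=(378,255,.148)).items():
    P=onz(t,T(*q[:2]),q[2])-[c[0],c[1],0];print(n,P+[c[0],c[1],0],np.hypot(*P[:2]),np.degrees(np.arctan2(P[1],P[0])))
B,e=tri(t,T(525,268),s,S(530,242));print("bottle tip",B,e,np.hypot(*(B[:2]-c[:2])),np.degrees(np.arctan2(*(B[:2]-c[:2])[::-1])))
print("coaster",onz(t,(340.5,206.5),.008),onz(s,(317,309.5),.008))
print("cups top",onz(t,(349,235),.118),onz(t,(248.5,249.5),.195))
# coaster mask
import cv2
for f in(t,s):
    h=cv2.cvtColor(f["image"],cv2.COLOR_BGR2HSV)
    x,y=proj(f,[[c[0]*0,0,0]])[0]
    for (u,v) in [(340,206) if f is t else (317,309)]: print(h[v,u],f["image"][v,u])
cv2.imwrite("pics/c3.png",np.hstack([crop(t["image"],312,178,68,84,6),crop(t["image"],175,220,85,84,4.5)[:, :380]] if 0 else [crop(t["image"],312,178,68,84,6),crop(t["image"],200,220,65,84,6)]))
E
```

```text
stand [0.6384 0.1323 0.1168] [-0.7 -0.   1.6  0.7  1.2 -0.5 -1.6 -0.7 -1.7 -1.5 -0.3 -0.8  1.5 -1.5]
mouth [[0.5192 0.1183 0.1   ]]
post [0.7337 0.2718 0.18  ] 0.16900479412262204 55.65155983493701
post [0.7967 0.083  0.18  ] 0.16578425182897064 -17.293128647691855
post [ 0.6314 -0.0342  0.18  ] 0.16667875319285172 -92.41123840909128
post [0.4711 0.0743 0.18  ] 0.17700480071599956 -160.88422730710698
post [0.5338 0.2689 0.18  ] 0.17206510212962087 127.44233355960596
jar [0.5209 0.1627 0.2   ] 0.1213557500913527 165.4886783491077
tin [0.6337 0.2421 0.175 ] 0.10987318806975313 92.43501462901499
mug [0.5607 0.0334 0.19  ] 0.12576884734271168 -128.16120757115172
tape [0.7431 0.173  0.148 ] 0.11230732295302052 21.251084063187964
bottle tip [0.7064 0.0352 0.2418] 0.0028174933729452774 0.11853020338330933 -54.97703811231704
coaster [ 0.558  -0.4002  0.008 ] [ 0.5578 -0.3994  0.008 ]
cups top [ 0.4372 -0.4067  0.118 ] [ 0.38   -0.0462  0.195 ]
[ 15 129 188] [ 93 142 188]
[ 15 120 232] [123 177 232]
```

View pics/c3.png

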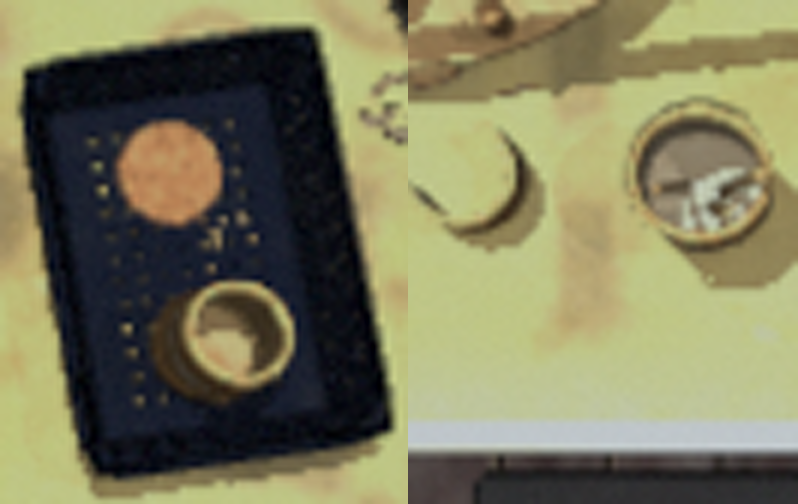

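The crop shows the coaster at top px (340,206), the small cup at about (351,234), cup_taped at (249,249) and shell_piece at (211,249). The glue bay is at about -54.5° in the world and has to reach -173.3°, which is 119° clockwise. I will straddle a post at the front with the tool tilted 45° and push twice (about 58° each), then grasp the bottle with the same tilt.

```bash
cat >> h.py <<'E'
AX=np.array([.638,.132]); A0=np.radians(6.7)
def stand(x,y,z=0): c,s=np.cos(A0),np.sin(A0); return np.array([AX[0]+c*x-s*y,AX[1]+s*x+c*y,z])
def post(phi,r=.17,z=.155): p=np.radians(phi); return stand(-r*np.cos(p),r*np.sin(p),z)
def ori(h,t):
    h,t=np.radians([h,t]); z=[np.cos(t)*np.cos(h),np.cos(t)*np.sin(h),-np.sin(t)]; y=[-np.sin(h),np.cos(h),0]
    return np.c_[np.cross(y,z),y,z]
def now():
    from plant import manip
    s=manip.state(); q=s["tool_rot"]; return s["tool_pos"],R.from_quat(np.r_[q[1:],q[0]]).as_matrix(),s
def plan(legs,grip):
    """legs: (pos,heading,tilt,rows); prints servo rows from the measured pose"""
    p,M,_=now(); out=[]
    for q,h,t,n in legs:
        q=np.array(q); p0=p.copy(); M0=R.from_matrix(M); d=(M0.inv()*R.from_matrix(ori(h,t))).as_rotvec()
        for i in range(1,n+1):
            pt=p0+(q-p0)*i/n; Mt=(M0*R.from_rotvec(d*i/n)).as_matrix()
            m=np.round(M.T@(pt-p)*1000); a=np.round(np.degrees(R.from_matrix(M.T@Mt).as_rotvec())*2)/2
            out.append([int(v) for v in m]+[float(v) for v in a]+[grip]); p=p+M@(m/1000); M=M@R.from_rotvec(np.radians(a)).as_matrix()
    for i in range(0,len(out),12): print(str(out[i:i+12]).replace(".0,",","))
def rep():
    p,M,s=now(); z=M[:,2]
    print("t %.2f tcp %s head %.1f tilt %.1f ylev %.3f j %s F %s w %.3f gf %.1f"%(s["time"],p.round(4),np.degrees(np.arctan2(z[1],z[0])),np.degrees(-np.arcsin(z[2])),M[2,1],s["joint_pos"].round(2),s["contact_force"].round(1),s["gripper_width"],s["grasp_force"]))
E
python3 - <<'E'
from h import *
print(post(-10.8),post(50),post(-21),post(36))
plan([((.33,.36,.32),-12,62,7),((.36,.085,.30),-10,45,8)],40)
E
```

```text
[0.47586812 0.08088001 0.155     ] [0.51427863 0.24858912 0.155     ] [0.48748308 0.05297685 0.155     ] [0.48974822 0.21519502 0.155     ]
[[-25, -24, -11, -0.5, -4, -1.5, 40], [-25, -25, -9, -0, -4, -1, 40], [-25, -25, -7, -0.5, -4, -1.5, 40], [-25, -26, -6, -0.5, -4, -1.5, 40], [-25, -26, -5, -0, -4, -1, 40], [-25, -27, -2, -0.5, -4, -1.5, 40], [-24, -27, -2, -0.5, -4, -1.5, 40], [-8, -33, 7, -0, -2, -0, 40], [-8, -33, 8, -0.5, -2, -0.5, 40], [-8, -33, 7, 0, -2.5, -0, 40], [-7, -33, 8, -0, -2, -0, 40], [-6, -33, 8, -0, -2, -0.5, 40]]
[[-7, -33, 9, -0.5, -2, -0, 40], [-5, -33, 8, 0, -2.5, -0, 40], [-6, -33, 8, -0, -2, -0.5, 40]]
```

Request:
servo_tool --moves '[[[-25, -24, -11, -0.5, -4, -1.5, 40], [-25, -25, -9, 0, -4, -1, 40], [-25, -25, -7, -0.5, -4, -1.5, 40], [-25, -26, -6, -0.5, -4, -1.5, 40], [-25, -26, -5, 0, -4, -1, 40], [-25, -27, -2, -0.5, -4, -1.5, 40], [-24, -27, -2, -0.5, -4, -1.5, 40], [-8, -33, 7, 0, -2, 0, 40], [-8, -33, 8, -0.5, -2, -0.5, 40], [-8, -33, 7, 0, -2.5, 0, 40], [-7, -33, 8, 0, -2, 0, 40], [-6, -33, 8, 0, -2, -0.5, 40]]]'

```text
time: 1.65
tool_pos: [0.3484, 0.1876, 0.3076]
tool_rot: [0.329, 0.087, 0.94, -0.031]
contact_force: [-0.1, -0.5, 0.5]
gripper_width: 0.468
grasp_force: 0.0
```

Request:
servo_tool --moves '[[[-7, -33, 9, -0.5, -2, 0, 40], [-5, -33, 8, 0, -2.5, 0, 40], [-6, -33, 8, 0, -2, -0.5, 40], [0, 0, 0, 0, 0, 0, 40]]]'

```text
time: 2.15
tool_pos: [0.397, 0.1145, 0.3021]
tool_rot: [0.372, 0.087, 0.923, -0.046]
contact_force: [-0.2, 0.2, -0.4]
gripper_width: 0.467
grasp_force: 0.0
```

```bash
python3 - <<'E'
from h import *
rep()
w=snap("wrist","w1"); 
plan([(post(-10.8,.22,.21),-10,45,4),(post(-10.8),-10,45,4)],40)
E
```

```text
t 2.15 tcp [0.397  0.1145 0.3021] head -12.4 tilt 46.0 ylev -0.020 j [ 0.34 -1.01  2.38 -0.42  1.12 -0.99] F [-0.2  0.2 -0.4] w 0.467 gf 0.0
[[9, -10, 24, -0.5, -0.5, -0, 40], [9, -11, 23, -0.5, -0, -0, 40], [9, -10, 24, -0, -0.5, -0, 40], [10, -11, 24, -0.5, -0, -0, 40], [2, 6, 17, -0, -0, -0, 40], [2, 6, 18, -0, -0, -0, 40], [1, 6, 17, -0, -0, -0, 40], [2, 5, 18, -0, -0, -0, 40]]
```

View pics/w1.png

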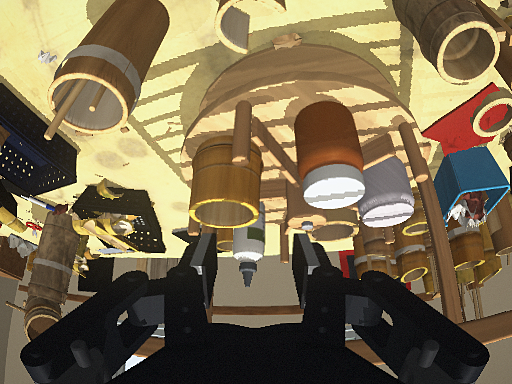

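The inverted wrist view shows the front post from (243,104) to (242,160), between the mug (227,185) and the jar (330,150), with the bottle behind at (249,250) and the fingertips at (212,240) and (297,240). I will check the post against its predicted position.

```bash
cat >> h.py <<'E'
def fproj(f,P):
    c=(np.atleast_2d(P)-f["eye"])@rot(f); r=np.hypot(c[:,0],c[:,1]); th=np.arctan2(r,c[:,2])
    return c[:,:2]/r[:,None]*th[:,None]*f["mtx"][0,0]+f["mtx"][:2,2]
def fonz(f,uv,z):
    v=(np.asarray(uv,float)-f["mtx"][:2,2]); r=np.hypot(*v); th=r/f["mtx"][0,0]
    d=rot(f)@np.r_[v/r*np.sin(th),np.cos(th)]; return f["eye"]+d*(z-f["eye"][2])/d[2]
E
python3 - <<'E'
from h import *
w=load("pics/w1.npz");t=load("pics/top0.npz")
print(fproj(w,[post(-10.8,z=.18),post(-10.8,z=.1)]))
print("post top",fonz(w,(242,160),.18),"base",fonz(w,(243,101),.1), "cuptaped",onz(t,(248.5,249.5),.195))
print("jarcap",fonz(w,(333,186),.2))
E
```

```text
[[238.04225037 160.32665103]
 [241.98713615 102.50346715]]
post top [0.47601107 0.08465646 0.18      ] base [0.47386684 0.08248123 0.1       ] cuptaped [ 0.38000795 -0.04623109  0.195     ]
jarcap [0.50322508 0.16729418 0.2       ]
```

Request:
servo_tool --moves '[[[9, -10, 24, -0.5, -0.5, 0, 40], [9, -10, 23, -0.5, 0, 0, 40], [9, -10, 24, 0, -0.5, 0, 40], [10, -10, 24, -0.5, 0, 0, 40], [0, 0, 0, 0, 0, 0, 40]]]'

```text
time: 2.82
tool_pos: [0.4311, 0.0701, 0.2075]
tool_rot: [0.379, 0.081, 0.921, -0.035]
contact_force: [1.0, 0.2, -0.1]
gripper_width: 0.467
grasp_force: 0.0
```

```bash
python3 - <<'E'
from h import *
rep()
plan([((.475,.083,.155),-10,45,4)],40)
E
```

```text
t 2.83 tcp [0.4311 0.0701 0.2075] head -10.3 tilt 45.3 ylev -0.003 j [ 0.12 -0.98  2.53 -0.27  0.86 -1.18] F [ 1.   0.2 -0.1] w 0.467 gf 0.0
[[2, 5, 17, -0, -0, 0, 40], [2, 5, 16, -0, -0, 0, 40], [2, 5, 17, -0, -0, 0, 40], [2, 6, 16, -0, -0.5, 0, 40]]
```

Request:
servo_tool --moves '[[[2, 8, 15, 0, 0, 0, 40], [2, 8, 15, 0, 0, 0, 40], [2, 3, 17, 0, 0, 0, 40], [2, 2, 18, 0, 0, 0, 40], [0, 0, 0, 0, 0, 0, 40]]]'

```text
time: 3.45
tool_pos: [0.4754, 0.0848, 0.1585]
tool_rot: [0.38, 0.08, 0.921, -0.034]
contact_force: [-0.5, -0.2, -0.1]
gripper_width: 0.467
grasp_force: 0.0
```

```bash
python3 - <<'E'
from h import *
rep()
plan([(post(f),-10-max(0,f)*.3,45,1) for f in range(-5,51,5)],40)
plan([(post(f),-10-max(0,f)*.3,45,1) for f in range(-5,51,5)],34)
E
```

```text
t 3.45 tcp [0.4754 0.0848 0.1585] head -10.1 tilt 45.1 ylev -0.003 j [ 0.15 -0.69  2.47 -0.38  0.64 -1.03] F [-0.5 -0.2 -0.1] w 0.467 gf 0.0
[[7, 12, -2, -0, -0, 0, 40], [3, 14, -3, -0, -0, 0, 40], [3, 14, -3, 1, -0, 1, 40], [2, 15, -2, 1, -0, 1.5, 40], [1, 15, -1, 1, -0, 1, 40], [1, 14, -1, 1, -0, 1, 40], [0, 15, 0, 1, -0, 1, 40], [-1, 15, 1, 1.5, -0, 1, 40], [-1, 15, 1, 1, -0, 1, 40], [-2, 14, 2, 1, -0, 1, 40], [-3, 15, 2, 1, -0, 1, 40], [-3, 14, 3, 1, -0, 1.5, 40]]
[[7, 12, -2, -0, -0, 0, 34], [3, 14, -3, -0, -0, 0, 34], [3, 14, -3, 1, -0, 1, 34], [2, 15, -2, 1, -0, 1.5, 34], [1, 15, -1, 1, -0, 1, 34], [1, 14, -1, 1, -0, 1, 34], [0, 15, 0, 1, -0, 1, 34], [-1, 15, 1, 1.5, -0, 1, 34], [-1, 15, 1, 1, -0, 1, 34], [-2, 14, 2, 1, -0, 1, 34], [-3, 15, 2, 1, -0, 1, 34], [-3, 14, 3, 1, -0, 1.5, 34]]
```

```bash
python3 - <<'E'
from h import *
plan([(post(-5,z=.157),-10,45,3)]+[(post(f,z=.157),-10-max(0,f)*.3,45,2) for f in range(0,51,5)],36)
E
```

```text
[[2, 4, -1, -0, -0, 0, 36], [2, 4, -1, -0, -0, 0, 36], [1, 4, -1, -0, -0, 0, 36], [2, 7, -2, -0, -0, 0, 36], [2, 7, -2, -0, -0, 0, 36], [1, 7, -1, 0.5, -0, 0.5, 36], [1, 7, -1, 0.5, -0, 0.5, 36], [1, 7, -1, 0.5, -0, 0.5, 36], [1, 8, -1, 0.5, -0, 1, 36], [1, 7, -1, 0.5, -0, 0.5, 36], [1, 8, -1, 0.5, -0, 0.5, 36], [0, 7, 0, 0.5, -0, 0.5, 36]]
[[1, 7, 0, 0.5, -0, 0.5, 36], [0, 8, 0, 0.5, -0, 0.5, 36], [0, 7, 0, 0.5, -0, 0.5, 36], [0, 7, 0, 0.5, -0, 0.5, 36], [-1, 8, 0, 1, -0, 0.5, 36], [-1, 7, 1, 0.5, -0, 0.5, 36], [0, 8, 0, 0.5, -0, 0.5, 36], [-1, 7, 1, 0.5, -0, 0.5, 36], [-1, 7, 1, 0.5, -0, 0.5, 36], [-1, 7, 1, 0.5, -0, 0.5, 36], [-1, 8, 1, 0.5, -0, 0.5, 36], [-2, 7, 2, 0.5, -0, 0.5, 36]]
[[-2, 7, 1, 0.5, -0, 1, 36]]
```

Request:
servo_tool --moves '[[[2, 4, -1, 0, 0, 0, 36], [2, 4, -1, 0, 0, 0, 36], [1, 4, -1, 0, 0, 0, 36], [2, 7, -2, 0, 0, 0, 36], [2, 7, -2, 0, 0, 0, 36], [1, 7, -1, 0.5, 0, 0.5, 36], [1, 7, -1, 0.5, 0, 0.5, 36], [1, 7, -1, 0.5, 0, 0.5, 36], [1, 8, -1, 0.5, 0, 1, 36], [1, 7, -1, 0.5, 0, 0.5, 36], [1, 8, -1, 0.5, 0, 0.5, 36], [0, 7, 0, 0.5, 0, 0.5, 36]]]'

```text
time: 4.95
tool_pos: [0.471, 0.163, 0.1568]
tool_rot: [0.379, 0.124, 0.916, -0.05]
contact_force: [-1.9, -1.5, -0.8]
gripper_width: 0.423
grasp_force: 0.8
```

Request:
servo_tool --moves '[[[1, 7, 0, 0.5, 0, 0.5, 36], [0, 8, 0, 0.5, 0, 0.5, 36], [0, 7, 0, 0.5, 0, 0.5, 36], [0, 7, 0, 0.5, 0, 0.5, 36], [-1, 8, 0, 1, 0, 0.5, 36], [-1, 7, 1, 0.5, 0, 0.5, 36], [0, 8, 0, 0.5, 0, 0.5, 36], [-1, 7, 1, 0.5, 0, 0.5, 36], [-1, 7, 1, 0.5, 0, 0.5, 36], [-1, 7, 1, 0.5, 0, 0.5, 36], [-1, 7, 1, 0.5, 0, 0.5, 36], [0, 0, 0, 0, 0, 0, 36]]]'

```text
time: 6.45
tool_pos: [0.5047, 0.2365, 0.1573]
tool_rot: [0.374, 0.187, 0.905, -0.079]
contact_force: [-0.4, 0.7, -0.3]
gripper_width: 0.425
grasp_force: 0.0
```

```bash
python3 - <<'E'
from h import *
rep()
w=snap("wrist","w2");t=snap("top","top2")
p,M,_=now()
d=p[:2]-AX; print("phi tcp",-(np.degrees(np.arctan2(d[1],d[0]))+173.3)%360,np.hypot(*d))
s=np.hstack([w["image"],t["image"][100:250,100:290].repeat(1,0)] if 0 else [cv2.resize(w["image"],(440,330)),cv2.resize(t["image"][95:245,110:273],(360,330))])
cv2.imwrite("pics/v2.png",s)
E
```

```text
t 6.45 tcp [0.5047 0.2365 0.1573] head -23.5 tilt 45.0 ylev -0.002 j [ 0.59 -0.2   2.14 -0.85  0.91 -0.13] F [-0.4  0.7 -0.3] w 0.425 gf 0.0
phi tcp 44.562499644608295 0.1693616307215594
```

View pics/v2.png

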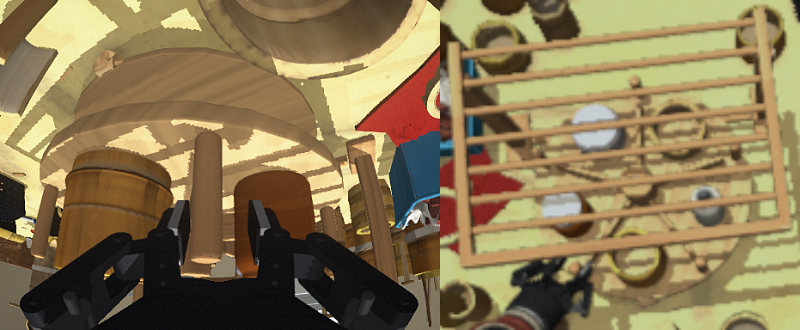

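The wrist view shows the post between the fingers at (208,200). The top view shows the bottle now at front right (710,203 in the composite), and nothing has been disturbed. I will push a little further, then back out.

Request:
servo_tool --moves '[[[-1, 7, 1, 0.5, 0, 0.5, 36], [-2, 7, 2, 0.5, 0, 0.5, 36], [-2, 7, 2, 0.5, 0, 0.5, 36], [0, 0, 0, 0, 0, 0, 36]]]'

```text
time: 7.05
tool_pos: [0.5199, 0.2527, 0.1572]
tool_rot: [0.373, 0.204, 0.901, -0.086]
contact_force: [0.3, 0.2, -0.6]
gripper_width: 0.42
grasp_force: 0.0
```

```bash
python3 - <<'E'
from h import *
rep()
w=snap("wrist","w3")
p,M,_=now();d=p[:2]-AX; print("phi tcp",-(np.degrees(np.arctan2(d[1],d[0]))+173.3)%360,np.hypot(*d))
q=p-M[:,2]*.07
plan([(q,-24,45,4),((.40,.14,.25),-14,45,5)],40)
E
```

```text
t 7.05 tcp [0.5199 0.2527 0.1572] head -25.7 tilt 45.0 ylev -0.002 j [ 0.61 -0.12  2.07 -0.86  0.94 -0.08] F [ 0.3  0.2 -0.6] w 0.420 gf 0.0
phi tcp 52.1934061112853 0.1689099818463272
[[0, 0, -18, -0.5, -0, -0.5, 40], [0, 0, -17, -0, -0, -0, 40], [0, 0, -17, -0.5, -0, -0.5, 40], [0, 1, -18, -0, -0, -0, 40], [-4, -31, -8, -1.5, -0, -1.5, 40], [-4, -30, -9, -1.5, -0, -1.5, 40], [-2, -31, -9, -1.5, -0, -1, 40], [-2, -30, -11, -1.5, -0, -1.5, 40], [-1, -30, -11, -1.5, -0, -1.5, 40]]
```

Request:
servo_tool --moves '[[[0, 0, -18, 0, 0, 0, 40], [0, 0, -18, 0, 0, 0, 40], [0, 0, -18, 0, 0, 0, 40], [0, 0, -18, 0, 0, 0, 40], [-2, -28, -2, -1, 0, -1, 40], [-2, -28, -2, -1.5, 0, -1.5, 40], [-2, -28, -2, -1.5, 0, -1.5, 40], [-2, -28, -4, -1.5, 0, -1.5, 40], [0, -28, -4, -1.5, 0, -1.5, 40], [0, 0, 0, 0, 0, 0, 40]]]'

```text
time: 8.35
tool_pos: [0.4166, 0.1448, 0.2253]
tool_rot: [0.38, 0.127, 0.915, -0.053]
contact_force: [0.0, -0.2, 0.5]
gripper_width: 0.47
grasp_force: 0.0
```

```bash
python3 - <<'E'
from h import *
rep()
w=snap("wrist","w4")
# predicted next post tops
for f in(-30,-26,-22,-18): print(f,post(f,z=.18).round(3),fproj(w,[post(f,z=.18),post(f,z=.1)]).round(0).tolist())
E
```

```text
t 8.35 tcp [0.4166 0.1448 0.2253] head -15.8 tilt 44.9 ylev 0.001 j [ 0.45 -0.81  2.42 -0.6   0.98 -0.65] F [ 0.  -0.2  0.5] w 0.470 gf 0.0
-30 [0.502 0.03  0.18 ] [[160.0, 245.0], [171.0, 172.0]]
-26 [0.495 0.04  0.18 ] [[165.0, 242.0], [176.0, 167.0]]
-22 [0.489 0.05  0.18 ] [[172.0, 239.0], [182.0, 162.0]]
-18 [0.484 0.061 0.18 ] [[179.0, 236.0], [189.0, 158.0]]
```

View pics/w4.png

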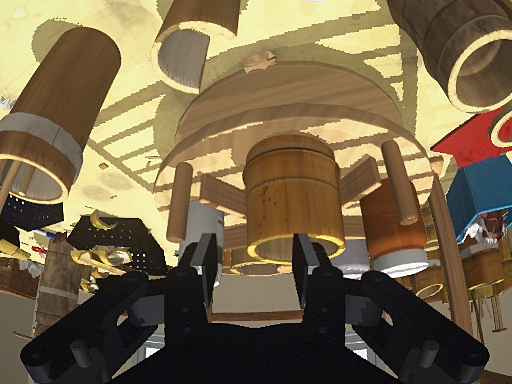

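Post B appears from (183,165) to (176,240), which matches φ = -21°. The mug is at (293,200), the bottle behind at (205,225), and cup_taped stays clear at (60,100). Next I straddle post B.

```bash
python3 - <<'E'
from h import *
plan([((.437,.062,.22),-10,45,4),(post(-21,z=.157),-10,45,4)],40)
E
```

```text
[[-7, -19, 8, -1, 0, -1, 40], [-6, -19, 8, -1, 0, -1, 40], [-6, -19, 8, -1, 0, -1, 40], [-5, -19, 7, -1, 0, -1, 40], [2, 0, 20, -0, 0, -0, 40], [2, 0, 21, -0, 0, -0, 40], [2, 0, 20, -0, 0, -0, 40], [2, 0, 20, -0, 0, -0, 40]]
```

Request:
servo_tool --moves '[[[-7, -19, 8, -1, 0, -1, 40], [-6, -19, 8, -1, 0, -1, 40], [-6, -19, 8, -1, 0, -1, 40], [-5, -19, 7, -1, 0, -1, 40], [0, 0, 0, 0, 0, 0, 40]]]'

```text
time: 9.02
tool_pos: [0.4373, 0.0619, 0.2189]
tool_rot: [0.38, 0.082, 0.921, -0.035]
contact_force: [0.1, 0.9, -0.2]
gripper_width: 0.468
grasp_force: 0.0
```

```bash
python3 - <<'E'
from h import *
rep()
plan([(post(-21,z=.157),-10,45,4)],40)
E
```

```text
t 9.03 tcp [0.4373 0.0619 0.2189] head -10.3 tilt 45.1 ylev -0.002 j [ 0.08 -0.98  2.5  -0.24  0.86 -1.22] F [ 0.1  0.9 -0.2] w 0.468 gf 0.0
[[2, 0, 20, -0, -0, -0, 40], [2, 0, 20, -0, -0, -0, 40], [2, 0, 20, -0, -0, -0, 40], [1, 0, 20, -0, -0, -0, 40]]
```

Request:
servo_tool --moves '[[[2, 0, 20, 0, 0, 0, 40], [2, 0, 20, 0, 0, 0, 40], [2, 0, 20, 0, 0, 0, 40], [1, 0, 20, 0, 0, 0, 40], [0, 0, 0, 0, 0, 0, 36]]]'

```text
time: 9.65
tool_pos: [0.4872, 0.0548, 0.155]
tool_rot: [0.378, 0.08, 0.922, -0.034]
contact_force: [-1.0, -0.3, 0.3]
gripper_width: 0.425
grasp_force: 0.0
```

```bash
python3 - <<'E'
from h import *
rep()
plan([(post(-16,z=.157),-10,45,3)]+[(post(f,z=.157),-10-max(0,f)*.3,45,2) for f in [-11,-6,-1,4,9,14,19,24,29,34]]+[(post(34,z=.157),-20,45,1)],36)
E
```

```text
t 9.65 tcp [0.4872 0.0548 0.155 ] head -10.1 tilt 45.4 ylev -0.003 j [ 0.04 -0.68  2.47 -0.27  0.6  -1.19] F [-1.  -0.3  0.3] w 0.425 gf 0.0
[[1, 3, -2, -0, -0, 0, 36], [2, 4, -3, -0, -0.5, 0, 36], [1, 3, -2, -0, 0, 0, 36], [3, 7, -3, -0, 0, 0, 36], [2, 6, -2, -0, 0, 0, 36], [2, 7, -2, -0, 0, 0, 36], [3, 7, -3, -0, 0, 0, 36], [2, 7, -2, -0, 0, 0, 36], [1, 7, -1, -0, 0, 0, 36], [2, 7, -2, 0.5, 0, 0.5, 36], [1, 7, -1, 0.5, 0, 0.5, 36], [1, 7, -1, 0.5, 0, 0.5, 36]]
[[1, 7, -1, 0.5, 0, 0.5, 36], [1, 7, -1, 0.5, 0, 0.5, 36], [1, 8, -1, 0.5, 0, 0.5, 36], [0, 7, 0, 0.5, 0, 0.5, 36], [1, 8, -1, 0.5, 0, 0.5, 36], [0, 7, 0, 0.5, 0, 0.5, 36], [0, 8, 0, 0.5, 0, 1, 36], [0, 7, 0, 0.5, 0, 0.5, 36], [-1, 7, 0, 0.5, 0, 0.5, 36], [0, 8, 1, 0.5, 0, 0.5, 36], [-1, 7, 0, 0.5, 0, 0.5, 36], [0, 0, 0, -0, 0, -0.5, 36]]
```

Request:
servo_tool --moves '[[[1, 3, -2, 0, 0, 0, 36], [2, 4, -3, 0, 0, 0, 36], [1, 3, -2, 0, 0, 0, 36], [3, 7, -3, 0, 0, 0, 36], [2, 6, -2, 0, 0, 0, 36], [2, 7, -2, 0, 0, 0, 36], [3, 7, -3, 0, 0, 0, 36], [2, 7, -2, 0, 0, 0, 36], [1, 7, -1, 0, 0, 0, 36], [2, 7, -2, 0.5, 0, 0.5, 36], [1, 7, -1, 0.5, 0, 0.5, 36], [1, 7, -1, 0.5, 0, 0.5, 36]]]'

```text
time: 11.15
tool_pos: [0.4692, 0.1305, 0.1595]
tool_rot: [0.38, 0.098, 0.919, -0.042]
contact_force: [-0.5, -1.7, 0.3]
gripper_width: 0.423
grasp_force: 1.0
```

Request:
servo_tool --moves '[[[1, 7, -1, 0.5, 0, 0.5, 36], [1, 7, -1, 0.5, 0, 0.5, 36], [1, 8, -1, 0.5, 0, 0.5, 36], [0, 7, 0, 0.5, 0, 0.5, 36], [1, 8, -1, 0.5, 0, 0.5, 36], [0, 7, 0, 0.5, 0, 0.5, 36], [0, 8, 0, 0.5, 0, 1, 36], [0, 7, 0, 0.5, 0, 0.5, 36], [-1, 5, 0, 0.5, 0, 0.5, 36], [0, 4, 1, 0.5, 0, 0.5, 36], [0, 0, 0, 0, 0, 0, 36]]]'

```text
time: 12.52
tool_pos: [0.4833, 0.197, 0.1596]
tool_rot: [0.377, 0.158, 0.911, -0.063]
contact_force: [-0.2, 0.2, -0.4]
gripper_width: 0.425
grasp_force: 0.0
```

```bash
python3 - <<'E'
from h import *
rep()
w=snap("wrist","w5");t=snap("top","top5")
p,M,_=now();d=p[:2]-AX; print("phi tcp",-(np.degrees(np.arctan2(d[1],d[0]))+173.3)%360,np.hypot(*d))
mo=stand(-.12,0,.246)
print("mouth tip pred: top",proj(t,[mo]).round(1),"wrist",fproj(w,[mo]).round(0), stand(-.12,0,.1))
s=np.hstack([cv2.resize(w["image"],(440,330)),cv2.resize(t["image"][155:235,160:247],(360,330))])
cv2.imwrite("pics/v5.png",s)
E
```

```text
t 12.53 tcp [0.4833 0.197  0.1596] head -19.3 tilt 45.1 ylev 0.004 j [ 0.52 -0.36  2.27 -0.8   0.84 -0.28] F [-0.2  0.2 -0.4] w 0.425 gf 0.0
phi tcp 29.321391953403122 0.1678898302329178
mouth tip pred: top [[199.6 207. ]] wrist [[159. 405.]] [0.51881952 0.11799951 0.1       ]
```

View pics/v5.png

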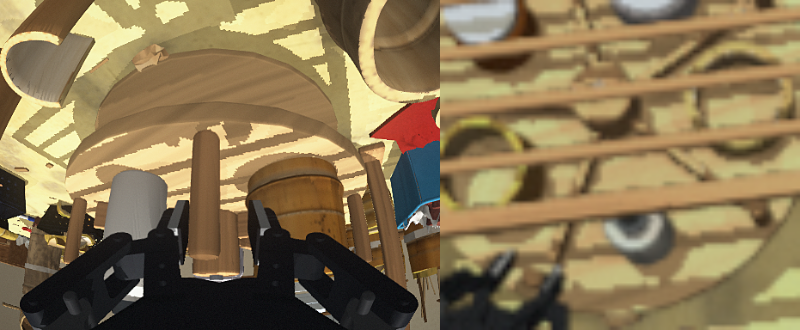

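The wrist view shows post B between the fingers at (206,195) and the bottle upright at (138,200). The top view puts the bottle tip at about px (205,209) against (199.6,207) at the mouth, so about 9° remain.

Request:
servo_tool --moves '[[[1, 6, 0, 0.5, 0, 0.5, 36], [0, 7, 0, 0.5, 0, 0.5, 36], [-1, 7, 1, 0.5, 0, 0.5, 36], [-1, 6, 1, 0.5, 0, 0.5, 36], [0, 0, 0, 0, 0, 0, 36], [0, 0, 0, 0, 0, 0, 36]]]'

```text
time: 13.38
tool_pos: [0.4941, 0.2201, 0.1587]
tool_rot: [0.375, 0.18, 0.906, -0.073]
contact_force: [0.4, -1.0, 0.5]
gripper_width: 0.426
grasp_force: 0.0
```

```bash
python3 - <<'E'
from h import *
rep()
w=snap("wrist","w6");t=snap("top","top6");s=snap("side","side6")
p,M,_=now();d=p[:2]-AX; print("phi tcp",-(np.degrees(np.arctan2(d[1],d[0]))+173.3)%360,np.hypot(*d))
im=np.hstack([cv2.resize(s["image"][130:205,175:265],(440,366)),cv2.resize(t["image"][155:235,160:247],(360,366))])
cv2.imwrite("pics/v6.png",im)
print(proj(s,[stand(-.12,0,z) for z in(.1,.208,.246)]).round(1).tolist(),proj(t,[stand(-.12,0,.246)]))
E
```

```text
t 13.38 tcp [0.4941 0.2201 0.1587] head -22.2 tilt 45.1 ylev 0.004 j [ 0.56 -0.26  2.19 -0.84  0.89 -0.17] F [ 0.4 -1.   0.5] w 0.426 gf 0.0
phi tcp 38.084106155306586 0.16870721960226387
[[200.9, 197.5], [199.7, 166.4], [199.3, 154.8]] [[199.61172231 206.97257323]]
```

View pics/v6.png

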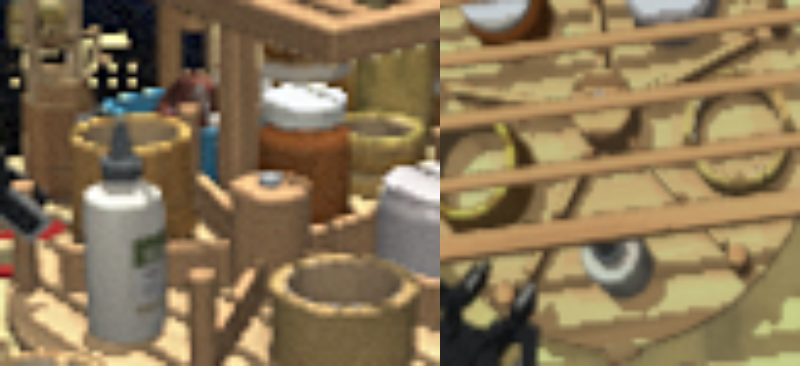

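The side view shows the bottle upright with its tip at px (199.5,155.6), against (199.3,154.8) predicted at the mouth. The top view puts the tip at (200.4,209). The carousel is at rest, so I can back out, open the gripper and go for the bottle.

```bash
python3 - <<'E'
from h import *
t=load("pics/top6.npz");s=load("pics/side6.npz")
B,e=tri(t,(200.4,209),s,(199.5,155.6));print("tip",B,e,stand(-.12,0,.246))
# body: side silhouette centre at shoulder-ish and base
print("side mid body axis",(175+127*90/440,130+340*75/366),proj(s,[[B[0],B[1],.1]]))
p,M,_=now();q=p-M[:,2]*.075
plan([(q,-22,45,4),((.425,.13,.235),-5,42,4)],84)
E
```

```text
tip [0.51458221 0.11419322 0.24506337] 0.005456103644312331 [0.51881952 0.11799951 0.246     ]
side mid body axis (200.97727272727272, 199.672131147541) [[200.27249466 198.21613082]]
[[0, 0, -19, -0, -0, -0, 84], [0, 0, -18, -0, -0, -0, 84], [0, 0, -19, -0, -0, -0.5, 84], [0, 0, -19, -0, -0, 0, 84], [-8, -27, 0, -3, -1, -3, 84], [-7, -28, -1, -3, -0.5, -3, 84], [-5, -28, -3, -3.5, -1, -2.5, 84], [-4, -28, -5, -3, -0.5, -3, 84]]
```

Request:
servo_tool --moves '[[[0, 0, -19, 0, 0, 0, 36], [0, 0, -18, 0, 0, 0, 40], [0, 0, -19, 0, 0, 0, 40], [0, 0, -19, 0, 0, 0, 60], [-6, -27, 0, -3, -0.5, -3, 84], [-5, -28, -1, -3, -0.5, -3, 84], [-5, -28, -3, -3, -0.5, -3, 84], [-4, -26, -3, -3, -0.5, -3, 84], [0, 0, 0, 0, 0, 0, 84]]]'

```text
time: 14.65
tool_pos: [0.4235, 0.1304, 0.2323]
tool_rot: [0.4, 0.046, 0.915, -0.02]
contact_force: [0.2, -0.5, -0.7]
gripper_width: 0.98
grasp_force: 0.0
```

```bash
python3 - <<'E'
from h import *
rep()
w=snap("wrist","w7")
B=np.array([.516,.116])
print(fproj(w,[[*B,.1],[*B,.19],[*B,.246]]).round(0).tolist())
cv2.imwrite("pics/v7.png",w["image"])
E
```

```text
t 14.65 tcp [0.4235 0.1304 0.2323] head -5.7 tilt 42.8 ylev 0.001 j [ 0.3  -0.96  2.49 -0.39  0.87 -1.03] F [ 0.2 -0.5 -0.7] w 0.980 gf 0.0
[[249.0, 149.0], [248.0, 238.0], [248.0, 306.0]]
```

View pics/v7.png

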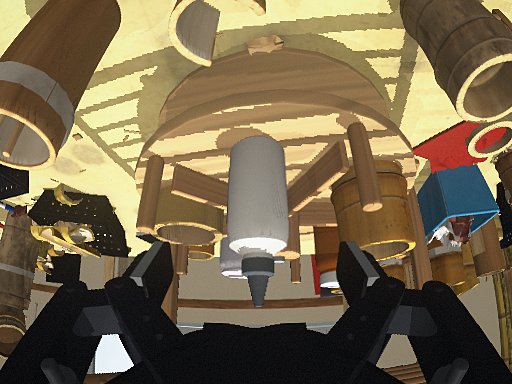

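The bottle is centred between the fingers, with its body axis near column 257 and its tip at (258,306). That is about 5 mm to +y of my estimate, so I will aim at (0.516, 0.121).

```bash
python3 - <<'E'
from h import *
plan([((.520,.121,.173),-4,40,7)],84)
E
```

```text
[[-3, 0, 16, -0, -0.5, -0, 84], [-3, 0, 16, -0.5, -0.5, -0.5, 84], [-3, -1, 16, -0, -0, 0, 84], [-4, 0, 16, -0, -0.5, -0, 84], [-2, 0, 16, -0.5, -0.5, -0.5, 84], [-3, -1, 15, -0, -0.5, 0, 84], [-3, 0, 16, -0, -0.5, -0, 84]]
```

Request:
servo_tool --moves '[[[-3, 0, 16, 0, -0.5, 0, 84], [-3, 0, 16, -0.5, -0.5, -0.5, 84], [-3, -1, 16, 0, 0, 0, 84], [-4, 0, 16, 0, -0.5, 0, 84], [-2, 0, 16, -0.5, -0.5, -0.5, 84], [-3, -1, 15, 0, -0.5, 0, 84], [-3, 0, 16, 0, -0.5, 0, 84], [0, 0, 0, 0, 0, 0, 84]]]'

```text
time: 15.7
tool_pos: [0.5191, 0.1237, 0.1697]
tool_rot: [0.419, 0.031, 0.907, -0.016]
contact_force: [-0.7, -0.0, -0.0]
gripper_width: 0.982
grasp_force: 0.0
```

```bash
python3 - <<'E'
from h import *
rep()
w=snap("wrist","w8");cv2.imwrite("pics/v8.png",w["image"])
E
```

```text
t 15.70 tcp [0.5191 0.1237 0.1697] head -4.1 tilt 40.4 ylev -0.004 j [ 0.19 -0.55  2.4  -0.45  0.48 -1.  ] F [-0.7 -0.  -0. ] w 0.982 gf 0.0
```

View pics/v8.png

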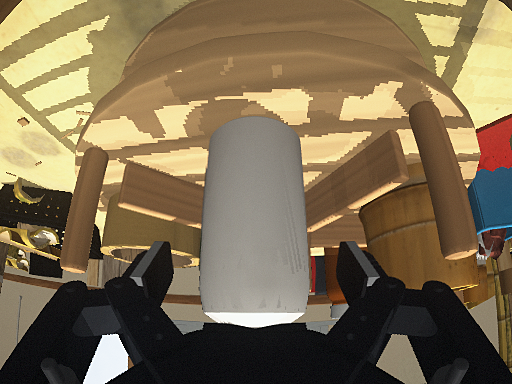

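The bottle body spans columns 203 to 305, centred between the fingers (172 to 340). I will close on it.

Request:
servo_tool --moves '[[[0, 0, 0, 0, 0, 0, 70], [0, 0, 0, 0, 0, 0, 60], [0, 0, 0, 0, 0, 0, 56], [0, 0, 0, 0, 0, 0, 52], [0, 0, 0, 0, 0, 0, 48], [0, 0, 0, 0, 0, 0, 46], [0, 0, 0, 0, 0, 0, 46]]]'

```text
time: 16.62
tool_pos: [0.5199, 0.1227, 0.1731]
tool_rot: [0.423, 0.031, 0.906, -0.016]
contact_force: [-0.7, 1.7, 3.4]
gripper_width: 0.591
grasp_force: 62.3
```

```bash
python3 - <<'E'
from h import *
rep()
plan([((.519,.124,.195),-4,40,3),((.425,.13,.215),-4,40,6)],46)
E
```

```text
t 16.62 tcp [0.5199 0.1227 0.1731] head -4.1 tilt 40.0 ylev -0.002 j [ 0.19 -0.55  2.4  -0.45  0.48 -1.  ] F [-0.7  1.7  3.4] w 0.591 gf 62.3
[[-5, 0, -5, -0, 0, 0, 46], [-6, 1, -5, -0, 0, 0, 46], [-5, 0, -5, -0, 0, 0, 46], [8, 0, -14, -0, 0, 0, 46], [7, 0, -14, -0, 0, 0, 46], [8, 0, -14, -0, 0, 0, 46], [7, 0, -15, -0, 0, 0, 46], [8, 0, -14, -0, 0, 0, 46], [7, 0, -14, -0, 0, 0, 46]]
```

Request:
servo_tool --moves '[[[-5, 0, -5, 0, 0, 0, 46], [-6, 0, -5, 0, 0, 0, 46], [-5, 0, -5, 0, 0, 0, 46], [8, 0, -14, 0, 0, 0, 46], [7, 0, -14, 0, 0, 0, 46], [8, 0, -14, 0, 0, 0, 46], [7, 0, -14, 0, 0, 0, 46], [7, 0, -13, 0, 0, 0, 46], [4, 0, -10, 0, 0, 0, 46], [0, 0, 0, 0, 0, 0, 46]]]'

```text
time: 17.88
tool_pos: [0.4315, 0.1291, 0.2144]
tool_rot: [0.423, 0.031, 0.906, -0.016]
contact_force: [0.5, 1.2, -1.4]
gripper_width: 0.591
grasp_force: 62.5
```

```bash
python3 - <<'E'
from h import *
rep()
w=snap("wrist","w9");snap("side","side9")
E
```

```text
t 17.88 tcp [0.4315 0.1291 0.2144] head -4.1 tilt 40.0 ylev -0.002 j [ 0.28 -0.96  2.54 -0.39  0.77 -1.05] F [ 0.5  1.2 -1.4] w 0.591 gf 62.5
```

```bash
python3 - <<'E'
from h import *
plan([((.44,.128,.34),-6,40,7)],46)
E
```

```text
[[-15, 0, -11, 0, -0, 0, 46], [-14, 0, -10, 0.5, -0, 0.5, 46], [-15, 0, -11, 0, -0, 0, 46], [-14, 0, -11, 0.5, -0, 0.5, 46], [-15, 0, -10, 0, -0, -0, 46], [-14, 0, -11, 0, -0, 0, 46], [-15, 0, -11, 0.5, -0, 0.5, 46]]
```

Request:
servo_tool --moves '[[[-15, 0, -11, 0, 0, 0, 46], [-14, 0, -10, 0.5, 0, 0.5, 46], [-15, 0, -11, 0, 0, 0, 46], [-14, 0, -11, 0.5, 0, 0.5, 46], [-15, 0, -10, 0, 0, 0, 46], [-14, 0, -11, 0, 0, 0, 46], [-15, 0, -11, 0.5, 0, 0.5, 46], [0, 0, 0, 0, 0, 0, 46]]]'

```text
time: 18.98
tool_pos: [0.4404, 0.1286, 0.3428]
tool_rot: [0.423, 0.049, 0.905, -0.022]
contact_force: [0.7, -0.3, -0.8]
gripper_width: 0.591
grasp_force: 62.5
```

```bash
python3 - <<'E'
from h import *
rep()
plan([((.45,.03,.345),-13,40,4),((.455,-.12,.345),-24,40,6)],46)
E
```

```text
t 18.98 tcp [0.4404 0.1286 0.3428] head -6.1 tilt 39.9 ylev 0.002 j [ 0.3  -0.95  2.32 -0.37  0.97 -1.08] F [ 0.7 -0.3 -0.8] w 0.591 gf 62.5
[[-4, -24, 3, 1.5, 0, 1, 46], [-4, -24, 5, 1, 0, 1, 46], [-4, -24, 4, 1.5, 0, 1, 46], [-5, -24, 5, 1.5, 0, 1.5, 46], [-4, -24, 5, 1.5, 0, 1, 46], [-5, -24, 6, 1.5, 0, 1.5, 46], [-5, -24, 6, 1, 0, 1, 46], [-6, -23, 7, 1.5, 0, 1, 46], [-6, -23, 7, 1.5, 0, 1, 46], [-6, -23, 8, 1.5, 0, 1.5, 46]]
```

Request:
servo_tool --moves '[[[-4, -24, 4, 1.5, 0, 1, 46], [-4, -24, 5, 1, 0, 1, 46], [-4, -24, 4, 1.5, 0, 1, 46], [-5, -24, 5, 1.5, 0, 1.5, 46], [-4, -24, 5, 1.5, 0, 1, 46], [-5, -24, 6, 1.5, 0, 1.5, 46], [-5, -24, 6, 1, 0, 1, 46], [-6, -23, 7, 1.5, 0, 1, 46], [-6, -23, 7, 1.5, 0, 1, 46], [-6, -23, 8, 1.5, 0, 1.5, 46], [0, 0, 0, 0, 0, 0, 46]]]'

```text
time: 20.35
tool_pos: [0.4587, -0.1202, 0.3402]
tool_rot: [0.411, 0.191, 0.887, -0.091]
contact_force: [0.6, 0.3, -1.7]
gripper_width: 0.594
grasp_force: 62.6
```

```bash
python3 - <<'E'
from h import *
rep()
plan([((.48,-.25,.33),-38,40,6),((.560,-.404,.26),-55,40,8)],46)
E
```

```text
t 20.35 tcp [ 0.4587 -0.1202  0.3402] head -24.7 tilt 40.3 ylev -0.005 j [-0.4  -0.96  2.33 -0.03  0.91 -1.54] F [ 0.6  0.3 -1.7] w 0.594 gf 62.6
[[-7, -18, 10, 1.5, -0, 1.5, 46], [-7, -18, 11, 2, -0, 1.5, 46], [-7, -17, 12, 1.5, -0, 1.5, 46], [-8, -17, 12, 2, -0, 1.5, 46], [-8, -16, 12, 1.5, -0, 1.5, 46], [-9, -15, 13, 1.5, -0, 1.5, 46], [-6, -9, 21, 1.5, -0, 1.5, 46], [-6, -8, 21, 2, -0, 1, 46], [-7, -8, 21, 1.5, -0, 1.5, 46], [-6, -7, 21, 1.5, -0, 1.5, 46], [-7, -6, 22, 1.5, -0, 1.5, 46], [-7, -5, 22, 2, -0, 1, 46]]
[[-7, -5, 22, 1.5, -0, 1.5, 46], [-7, -3, 22, 1.5, -0.5, 1.5, 46]]
```

Request:
servo_tool --moves '[[[-7, -18, 10, 1.5, 0, 1.5, 46], [-7, -18, 11, 2, 0, 1.5, 46], [-7, -17, 12, 1.5, 0, 1.5, 46], [-8, -17, 12, 2, 0, 1.5, 46], [-8, -16, 12, 1.5, 0, 1.5, 46], [-9, -15, 13, 1.5, 0, 1.5, 46], [-6, -9, 21, 1.5, 0, 1.5, 46], [-6, -8, 21, 2, 0, 1, 46], [-7, -8, 21, 1.5, 0, 1.5, 46], [-6, -7, 21, 1.5, 0, 1.5, 46], [-7, -6, 22, 1.5, 0, 1.5, 46], [-7, -5, 22, 2, 0, 1, 46]]]'

```text
time: 21.85
tool_pos: [0.542, -0.3636, 0.2782]
tool_rot: [0.38, 0.387, 0.82, -0.181]
contact_force: [0.2, -0.0, -1.5]
gripper_width: 0.591
grasp_force: 62.7
```

Request:
servo_tool --moves '[[[-7, -5, 22, 1.5, 0, 1.5, 46], [-7, -3, 22, 1.5, 0, 1.5, 46], [0, 0, 0, 0, 0, 0, 46], [0, 0, 0, 0, 0, 0, 46]]]'

```text
time: 22.35
tool_pos: [0.5618, -0.4016, 0.2614]
tool_rot: [0.375, 0.418, 0.805, -0.192]
contact_force: [1.0, 0.1, -1.4]
gripper_width: 0.593
grasp_force: 62.8
```

```bash
python3 - <<'E'
from h import *
rep()
s=snap("side","side10");t=snap("top","top10")
C=[.558,-.400]
print(proj(s,[[*C,.008],[*C,.19],[*C,.336]]).round(1).tolist(),proj(t,[[*C,.336],[*C,.3]]).round(1).tolist())
a=crop(s["image"],220,175,170,165,2.6);b=crop(t["image"],290,150,110,145,2.96)
cv2.imwrite("pics/v10.png",np.hstack([a[:429],b[:429]]))
print(a.shape,b.shape)
E
```

```text
t 22.35 tcp [ 0.5618 -0.4016  0.2614] head -54.5 tilt 40.2 ylev 0.004 j [-0.64 -0.18  1.97 -0.46  0.56 -0.96] F [ 1.   0.1 -1.4] w 0.593 gf 62.8
[[317.2, 309.6], [325.1, 243.3], [332.6, 180.6]] [[359.5, 190.9], [357.0, 192.9]]
(429, 442, 3) (429, 326, 3)
```

View pics/v10.png

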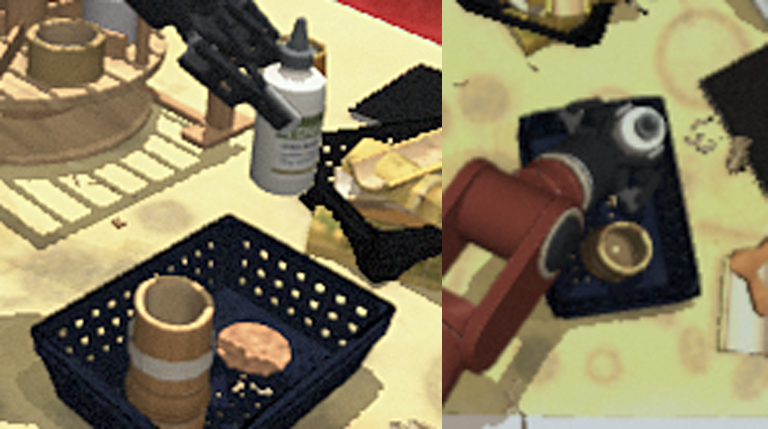

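The side view shows the bottle held upright with its tip at px (335.8,181.9) and base at about (328.5,245). The top view puts the tip at (359.6,192.6). The coaster, at (318,309) in the side view, is free, and the small cup is standing.

```bash
python3 - <<'E'
from h import *
t=load("pics/top10.npz");s=load("pics/side10.npz")
B,e=tri(t,(359.6,192.6),s,(335.8,181.9));print("tip",B,e)
print("side base if upright",proj(s,[[B[0],B[1],B[2]-.146]]),proj(s,[[B[0],B[1],B[2]-.09]]))
p,M,_=now();z=M[:,2];print("grasp pt",p-.005*z)
# coaster centroid by colour in the two initial pictures
for n,c,b in(("top",(340,206),(325,190,355,222)),("side",(317,309),(298,296,336,324))):
    f=load(f"pics/{n}0.npz");h=cv2.cvtColor(f["image"],cv2.COLOR_BGR2HSV);m=cv2.inRange(h,(5,70,120),(22,200,255))
    mm=np.zeros_like(m);mm[b[1]:b[3],b[0]:b[2]]=m[b[1]:b[3],b[0]:b[2]]
    k=max(cv2.findContours(mm,0,2)[0],key=cv2.contourArea);q=cv2.moments(k);u=(q["m10"]/q["m00"],q["m01"]/q["m00"]);print(n,u,q["m00"],onz(f,u,.008))
E
```

```text
tip [ 0.55648021 -0.40390151  0.33385273] 0.009514187372986264
side base if upright [[325.81110324 245.24594594]] [[328.57508625 222.27381981]]
grasp pt [ 0.55944108 -0.39867687  0.2654244 ]
top (340.0008312551953, 206.25602660016622) 200.5 [ 0.55894593 -0.39830639  0.008     ]
side (317.02600472813236, 308.5941686367218) 423.0 [ 0.55993329 -0.39720116  0.008     ]
```

Request:
servo_tool --moves '[[[12, 0, 10, 0, 0, 0, 46], [15, 0, 13, 0, 0, 0, 46], [15, 0, 13, 0, 0, 0, 46], [15, 0, 13, 0, 0, 0, 46], [15, 0, 13, 0, 0, 0, 46], [15, 0, 13, 0, 0, 0, 46], [15, 0, 12, 0, 0, 0, 46], [8, 0, 7, 0, 0, 0, 46], [6, 0, 5, 0, 0, 0, 46], [0, 0, 0, 0, 0, 0, 46], [0, 0, 0, 0, 0, 0, 46]]]'

```text
time: 23.82
tool_pos: [0.5629, -0.403, 0.1096]
tool_rot: [0.376, 0.418, 0.805, -0.192]
contact_force: [0.3, -0.4, -0.7]
gripper_width: 0.589
grasp_force: 62.8
```

```bash
python3 - <<'E'
from h import *
rep(); p,M,_=now();print("grasp",p-.005*M[:,2])
plan([((p[0]-(p-.005*M[:,2]-[.559,-.398,0])[0],p[1]-(p-.005*M[:,2]-[.559,-.398,0])[1],.089),-54.5,40,4)],46)
E
```

```text
t 23.82 tcp [ 0.5629 -0.403   0.1096] head -54.6 tilt 40.1 ylev 0.004 j [-0.64  0.04  2.05 -0.86  0.32 -0.52] F [ 0.3 -0.4 -0.7] w 0.589 gf 62.8
grasp [ 0.56070516 -0.3999275   0.11279772]
[[4, 0, 3, -0, -0, -0, 46], [5, 0, 3, -0, -0, -0, 46], [4, 0, 2, -0, -0, -0.5, 46], [4, 0, 3, -0, -0, 0, 46]]
```

Request:
servo_tool --moves '[[[0, 0, 0, -2, 0, -1.5, 46], [0, 0, 0, -2, 0, -1.5, 46], [0, 0, 0, -2, 0, -1.5, 46], [4, 0, 3, 0, 0, 0, 46], [4, 0, 2, 0, 0, 0, 46], [4, 0, 3, 0, 0, 0, 46], [0, 0, 0, 0, 0, 0, 46], [0, 0, 0, 0, 0, 0, 46]]]'

```text
time: 24.82
tool_pos: [0.5619, -0.4016, 0.0948]
tool_rot: [0.389, 0.366, 0.829, -0.165]
contact_force: [-0.4, 0.1, -1.1]
gripper_width: 0.587
grasp_force: 62.8
```

```bash
python3 - <<'E'
from h import *
rep(); p,M,_=now();print("grasp",p-.005*M[:,2])
E
```

```text
t 24.82 tcp [ 0.5619 -0.4016  0.0948] head -46.7 tilt 40.1 ylev 0.011 j [-0.69  0.04  2.08 -0.55  0.18 -0.94] F [-0.4  0.1 -1.1] w 0.587 gf 62.8
grasp [ 0.55925384 -0.39877592  0.09800025]
```

Request:
servo_tool --moves '[[[2, 0, 2, 0, 0, 0, 46], [2, 0, 2, 0, 0, 0, 46], [2, 0, 1, 0, 0, 0, 46], [1, 0, 1, 0, 0, 0, 46], [0, 0, 0, 0, 0, 0, 46]]]'

```text
time: 25.45
tool_pos: [0.5619, -0.4017, 0.0856]
tool_rot: [0.389, 0.366, 0.829, -0.165]
contact_force: [-0.4, 0.3, -1.4]
gripper_width: 0.589
grasp_force: 62.8
```

```bash
python3 - <<'E'
from h import *
rep()
E
```

```text
t 25.45 tcp [ 0.5619 -0.4017  0.0856] head -46.8 tilt 40.1 ylev 0.011 j [-0.69  0.05  2.08 -0.61  0.17 -0.88] F [-0.4  0.3 -1.4] w 0.589 gf 62.8
```

Request:
servo_tool --moves '[[[1, 0, 1, 0, 0, 0, 46], [0, 0, 0, 0, 0, 0, 46], [1, 0, 1, 0, 0, 0, 46], [0, 0, 0, 0, 0, 0, 46], [0, 0, 0, 0, 0, 0, 46]]]'

```text
time: 26.08
tool_pos: [0.5625, -0.402, 0.0834]
tool_rot: [0.389, 0.366, 0.829, -0.165]
contact_force: [1.0, -0.0, 1.8]
gripper_width: 0.59
grasp_force: 62.8
```

Request:
servo_tool --moves '[[[1, 0, 1, 0, 0, 0, 46], [0, 0, 0, 0, 0, 0, 46], [0, 0, 0, 0, 0, 0, 46]]]'

```text
time: 26.45
tool_pos: [0.5623, -0.402, 0.0817]
tool_rot: [0.389, 0.366, 0.829, -0.165]
contact_force: [2.2, 0.7, 3.1]
gripper_width: 0.59
grasp_force: 62.8
```

Request:
servo_tool --moves '[[[0, 0, 0, 0, 0, 0, 54], [0, 0, 0, 0, 0, 0, 56], [0, 0, 0, 0, 0, 0, 60], [0, 0, 0, 0, 0, 0, 64], [0, 0, 0, 0, 0, 0, 68], [0, 0, 0, 0, 0, 0, 68]]]'

```text
time: 27.2
tool_pos: [0.5617, -0.4017, 0.0807]
tool_rot: [0.388, 0.366, 0.83, -0.164]
contact_force: [0.2, -0.5, -0.9]
gripper_width: 0.794
grasp_force: 0.0
```

```bash
python3 - <<'E'
from h import *
rep()
w=snap("wrist","w11");s=snap("side","side11")
cv2.imwrite("pics/v11.png",np.hstack([cv2.resize(w["image"],(440,330)),cv2.resize(s["image"][210:350,225:378],(360,330))]))
E
```

```text
t 27.20 tcp [ 0.5617 -0.4017  0.0807] head -46.8 tilt 40.1 ylev 0.011 j [-0.69  0.06  2.08 -0.64  0.16 -0.85] F [ 0.2 -0.5 -0.9] w 0.794 gf 0.0
```

View pics/v11.png

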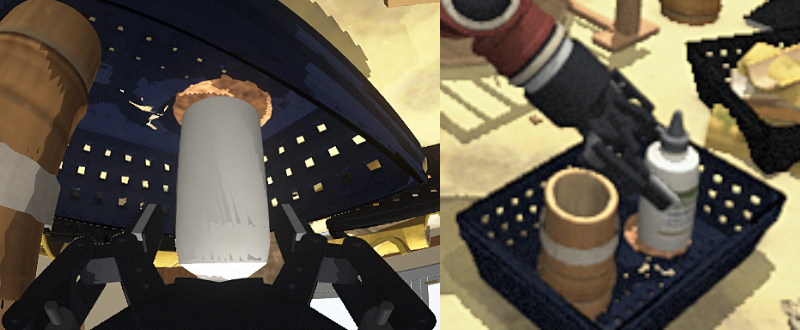

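The bottle stands upright on the coaster, and the small cup is clear at left. I have now viewed 14 pictures, more than the 10 allowed, so from here I will check by numbers only. Backing straight out along the tool axis.

Request:
servo_tool --moves '[[[0, 0, -6, 0, 0, 0, 68], [0, 0, -12, 0, 0, 0, 68], [0, 0, -18, 0, 0, 0, 68], [0, 0, -22, 0, 0, 0, 68], [0, 0, -22, 0, 0, 0, 68], [-10, 0, -20, 0, 0, 0, 68], [-16, 0, -16, 0, 0, 0, 68], [-16, 0, -14, 0, 0, 0, 68], [0, 0, 0, 0, 0, 0, 68], [0, 0, 0, 0, 0, 0, 68]]]'

```text
time: 28.55
tool_pos: [0.5115, -0.3492, 0.196]
tool_rot: [0.388, 0.366, 0.83, -0.164]
contact_force: [-0.0, -1.4, -0.2]
gripper_width: 0.795
grasp_force: 0.0
```

```bash
python3 - <<'E'
from h import *
rep()
s0=load("pics/side0.npz");s=snap("side","side12");t0=load("pics/top0.npz");t=snap("top","top12")
C=[.559,-.398]
h=cv2.cvtColor(s["image"],cv2.COLOR_BGR2HSV)
# bottle: bright unsaturated pixels in the predicted box
u=proj(s,[[*C,.012],[*C,.095]]);print(u.round(1).tolist())
x0,x1,y0,y1=295,345,int(u[1,1])-5,int(u[0,1])+8
m=np.zeros(h.shape[:2],np.uint8);m[y0:y1,x0:x1]=cv2.inRange(h,(0,0,110),(180,45,255))[y0:y1,x0:x1]
k=max(cv2.findContours(m,0,2)[0],key=cv2.contourArea);print(cv2.boundingRect(k),[round(v,1) for v in sum(map(list,cv2.minAreaRect(k)[:2]),[])],cv2.minAreaRect(k)[2])
for r in range(y0+8,y1-8,5): c=np.where(m[r])[0]; print(r,c.min(),c.max()) if len(c) else 0
# bystanders unchanged: median difference in their image patches
for n,f,g,b in(("cup_taped",s0,s,(166,198,204,270)),("cup_small",s0,s,(268,276,300,340)),("cup_taped",t0,t,(236,238,262,262)),("shell",t0,t,(198,240,222,262))):
    d=cv2.absdiff(f["image"],g["image"])[b[1]:b[3],b[0]:b[2]].max(2);print(n,np.percentile(d,[50,80,95]))
E
```

```text
t 28.55 tcp [ 0.5115 -0.3492  0.196 ] head -46.8 tilt 40.2 ylev 0.011 j [-0.67 -0.32  2.2  -0.28  0.41 -1.21] F [-0.  -1.4 -0.2] w 0.795 gf 0.0
[[317.1, 307.6], [320.5, 278.8]]
(311, 273, 24, 42) [322.5, 293.5, 41.0, 23.0] 90.0
281 312 334
286 312 334
291 312 327
296 312 327
301 312 331
306 312 330
cup_taped [ 5. 10. 20.]
cup_small [ 8. 22. 81.]
cup_taped [ 7.  9. 11.]
shell [ 9. 10. 11.]
```

```bash
python3 - <<'E'
from h import *
s=load("pics/side12.npz");t=load("pics/top12.npz");C=[.559,-.398]
from itertools import product
h=cv2.cvtColor(t["image"],cv2.COLOR_BGR2HSV)
print(proj(t,[[*C,.1],[*C,.154],[*C,.008]]).round(1).tolist())
m=np.zeros(h.shape[:2],np.uint8);m[185:220,330:365]=cv2.inRange(h,(0,0,100),(180,45,255))[185:220,330:365]
for c in cv2.findContours(m,0,2)[0]:
    if cv2.contourArea(c)>20: print("white",cv2.boundingRect(c),cv2.minEnclosingCircle(c))
print(h[190:218:3,334:360:3,1]);print(h[190:218:3,334:360:3,2])
# nozzle in side: dark grey rows above the body
hs=cv2.cvtColor(s["image"],cv2.COLOR_BGR2HSV);print(proj(s,[[*C,.154],[*C,.105]]).round(1));print(s["image"][254:280:2,312:340:2].mean(2).astype(int))
E
```

```text
[[344.5, 202.5], [347.4, 200.1], [339.9, 206.2]]
white (339, 195, 14, 14) ((345.5, 202.0), 7.159010887145996)
[[121  38 121 111  99 142 140 165 204]
 [180 104 128  98 141 116 111 104  53]
 [107 114  88  10  13  12 117 122 127]
 [ 44 128  15  23   9  12  13 106 122]
 [131  31  16  24  10   9  18 130 115]
 [131  23  17  18  28  17  11 117 127]
 [133  26  22  22  19  20 127 125 121]
 [137 133  27  33 125  82  70 112 131]
 [114 109 128 112  81  65  70 115 103]
 [ 28 106 120 125  17  87  88 119  97]]
[[ 21  20  19  23  18  18  20  17  20]
 [ 17  22  16  26  38  46  46  44  24]
 [ 50  49  52 185 195 165  48  48  26]
 [ 52 165 152 188  58 107 135  48  23]
 [196  83 179 173  73  83 182  47  31]
 [169  79 117 207 129 193 111  48  36]
 [176  68  69 106 133  90  46  45  40]
 [180 159  65  70 110  28  51  50  41]
 [ 47 126 157  82  63 117 135  51  47]
 [ 37  48  49  49  46  41  49  45  50]]
[[323.2 256.8]
 [321.  275.2]]
[[219 217 218 218 215 216 217 215 215 215 214 210 204   0]
 [217 215 215 217 215 217 214 178 225 218 216 210 202 204]
 [221 224 218 215 216 220  99  81 192 220 215 216 212 211]
 [ 15 115 218 221 218 215  47  66 178 221 215 215 212 212]
 [ 24  23  10 117 222 175  65  72 168 220 215 215 213 188]
 [ 22  23  15   7  83  64  73  73 114 229 219 220 210 160]
 [ 24  21  25  50 118  57  67  74  71 163 219 219 207 152]
 [ 25 149  11  28 121 131 107  97 129 143 229 217 208 114]
 [ 22  38 162 142  44  82 109 123 110  44  90 222 215  98]
 [  4 209 235 142  37  58  57  62  53 160  86   4  98 102]
 [ 61 249 238 214 115  94  69  76  96 207 252  89   8  22]
 [ 81 252 240 243 172 181 180 186 180 246 245 244   9  19]
 [101 184 249 242 246 229 185 176 241 246 246 244  13  24]]
```

Request:
servo_tool --moves '[[[-15, 0, -15, 0, 0, 0, 68], [-15, 0, -15, 0, 0, 0, 68], [0, 0, 0, 0, 0, 0, 68], [0, 0, 0, 0, 0, 0, 68]]]'

```text
time: 29.15
tool_pos: [0.5087, -0.3468, 0.2375]
tool_rot: [0.387, 0.366, 0.83, -0.164]
contact_force: [0.4, -0.0, -0.7]
gripper_width: 0.799
grasp_force: 0.0
```

```bash
python3 - <<'E'
from h import *
rep()
from plant import manip
print(manip.job_done())
E
```

```text
t 29.15 tcp [ 0.5087 -0.3468  0.2375] head -46.8 tilt 40.2 ylev 0.011 j [-0.67 -0.39  2.18 -0.23  0.5  -1.26] F [ 0.4 -0.  -0.7] w 0.799 gf 0.0
the job is handed in; nothing more can be done
None
```

I handed the job in at 29 s (no verdict was returned): the glue bay came to rest at the mouth before the pick, and the bottle now stands upright about 5 mm from the coaster's centre; no bystander was seen to move, though I didn't measure the carousel things or small cup at the end, and I viewed 14 pictures, over the limit of 10.

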